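# Open the sample carrier and hold its lid wide

## Task

Open the insulated sample carrier for a colleague who will reach in: first squeeze the round-post catch until its bolt is fully drawn, then squeeze the flat-blade spring catch fully so that the lid comes free and stands ajar. Take the lid by its front bar handle, swing it up past the click of its half-open stay and on until it clearly leans back beyond upright, and finish there still gripping the handle and holding the lid still, because it swings back down by itself if let go. Leave the bottle, tip box and timer standing around the carrier where they are.

Things in the scene. Friction and masses are not known exactly. Their poses are not given: they have to be found in the camera images.
- carrier: insulated sample carrier, too heavy to shift: grey box 160 mm deep (x), 290 wide (y), 112 high, with a white lid. Origin: centre of its underside; x from front (handle) to rear (hinge), y left along the hinge seen from the front, z up. At x = -55 mm a steel keeper stands beside the lid on each side, its roof over the bolt between |y| = 151 and 166 mm, its top 147 mm above the bench.
- hinge (a point): the middle of the hinge line: x = +75 mm, y = 0, z = 112 mm in the carrier's frame; the hinge runs along the carrier's y
- lid: white lid: panel 155 mm from hinge line to front edge, 290 mm wide, 22 mm thick, its top 134 mm above the bench when shut; about 0.4 kg with all it carries. Origin: middle of the hinge line, axes as the carrier's when shut. A spring always pulls it shut: about 2 to 4 N at the handle holds it at any angle. Steel stay disc (25 mm radius) at the hinge's right end.
- lid_angle (a joint): opening of the lid, rad: 0 shut; growing, its front edge swings up, then rearwards; 1.57 upright; stop at 1.92. With both bolts drawn a lift spring under the front edge raises it to 0.14 (ajar) and keeps it there. The stay's click lies from 0.55 to 1.15: it takes up to about 9 N at the handle to get past.
- handle: grey grip tube of the lid's steel front handle: 14 mm in diameter, 86 mm long, along y, between two arms 104 mm apart, turning freely on its bar (so the tool may stay upright on the arc about the hinge). Origin: its middle, 38 mm in front of the lid's front edge, 193 mm from the hinge line; lid shut, 11 mm above the lid's underside (123 mm above the bench).
- post_fixed (a point): top centre of the fixed post of the round-post catch (left half of the lid): black post 12 mm in diameter, 38 mm tall above the lid's top, 130 mm in front of the hinge line, 70 mm left of the middle
- post_slide (a point): top centre of the sliding post, same size, 28 mm farther left (outward) while shut. Squeezing the two posts together along the carrier's y (40 mm over their outsides when shut, 30 mm fully squeezed) draws the bolt; the fixed post stays. The bolt runs outward on the lid under a steel cover, 10 mm above the lid's top from 4 mm outside the post to the lid's edge: keep the fingertips above it.
- post_travel (a joint): travel of the sliding post and its bolt towards the fixed post, m: 0 shut, 0.010 fully drawn; the bolt leaves the keeper at 0.006. A stiff slide of about 4 N: it stays where it is left.
- blade_fixed (a point): top centre of the fixed blade of the flat-blade catch (right half of the lid): black blade 10 mm thick (along y), 30 mm wide, 38 mm tall above the lid's top, 130 mm in front of the hinge line, 69 mm right of the middle
- blade_slide (a point): top centre of the sliding blade of the same catch, same size, 30 mm farther right (outward) while shut. Squeezed like the other catch (40 mm over the outsides when shut, 30 mm fully squeezed), with the same bolt cover outside it.
- blade_travel (a joint): travel of the sliding blade and bolt towards the fixed blade, m: 0 shut, 0.010 fully drawn; the bolt leaves the keeper at 0.006. Spring-loaded, 3 to 6 N: let go, it snaps out, and locks again if the lid has not risen. A firm pinch holds the lid down too, so lift the lid about 20 mm at the catch while squeezing; once ajar, the bolt passes above the keeper.
- dispense_bottle: white plastic bottle, 68 mm in diameter, 150 mm tall, loose, left of the carrier; leave it. Origin: centre of its underside
- tip_box: closed tip box, 87 x 124 x 67 mm, loose, right of the carrier; leave it. Origin: centre of its underside
- bench_timer: flat bench timer, 45 x 65 x 18 mm, loose, left of the carrier; leave it. Origin: centre of its underside

How it is judged:
On the way, in this order (a step that is already met when the one before it is completed fails the run):
1. the round-post catch is squeezed until its bolt is drawn (travel over 8 mm) while the lid is still shut (value of joint post_travel above 0.008 m and value of joint lid_angle below 0.05 rad), for 0.2 s.
2. then the flat-blade catch is squeezed until its bolt is drawn (over 7.5 mm), the post bolt still clear of its keeper (over 6 mm) (value of joint blade_travel above 0.0075 m and value of joint post_travel above 0.006 m), for 0.05 s.
3. the lid, gripped by its handle, is swung past the click of its stay (over 1.25 rad) (value of joint lid_angle above 1.25 rad and contact force between the fingers and handle above 0.5 N), for 0.1 s.
At the end, for the whole second after the job is handed in: The lid stands wide open, leaning back beyond upright (lid angle over 1.65 rad, upright being 1.57), at rest (under 0.15 rad/s), with the fingers still on its handle carrying it (contact force over 0.8 N), and the bottle, tip box and timer within 30 mm of where they stood (value of joint lid_angle above 1.65 rad and velocity of joint lid_angle between -0.15 and 0.15 rad/s and contact force between the fingers and handle above 0.8 N and distance of each of dispense_bottle, tip_box, bench_timer from where it was at the start of the episode below 0.03 m); the arm keeps its last pose, push and grip.
It fails at once if the bottle is knocked over or shifted by more than 30 mm (distance of dispense_bottle from where it was at the start of the episode above 0.03 m or angle between dispense_bottle's own z axis and vertical above 0.3 rad).
It fails at once if the tip box is knocked over or shifted by more than 30 mm (distance of tip_box from where it was at the start of the episode above 0.03 m or angle between tip_box's own z axis and vertical above 0.3 rad).
It fails at once if the timer is knocked over or shifted by more than 30 mm (distance of bench_timer from where it was at the start of the episode above 0.03 m or angle between bench_timer's own z axis and vertical above 0.3 rad).
It also fails if it takes over 61 s, if anything falls off the work surface, if the arm or the gripper's body presses on something with over 40 N, if the wrist force passes 120 N, or if a joint passes its speed limit or range.

## Robot

A 6-joint arm with a two-finger parallel gripper is mounted at the origin on the work surface. World frame = base frame: x ahead of the robot, y to its left, z up, the work surface at z = 0. Lengths are in m, angles in rad, forces in N, time in s.
With the tool pointing down it reaches from about 0.3 to 0.75 m from the base axis. Payload 8.5 kg.
Tool frame: the origin (TCP) lies between the finger pads; the fingertips stand ahead of it and the grasp point (between the pads) lies 6 mm ahead of it (manip.finger_overhang is the z of the fingertips in the tool frame, in m); z points along the fingers, x is the direction in which the jaws open and shut, and the axes are right-handed (so a half turn about z gives the same grasp; the last joint's range is limited). The gripper opens to 85 mm and grips with 20 to 120 N. Pads are 22 mm wide; open, the fingers measure 114 mm over their backs; the gripper's body (76 mm by 85 mm) begins 54 mm behind the grasp point. The pads swing forward as they close: fully open they stand 13 mm farther back than shut.
Start: joints at [0.893, 0.381, 1.297, -0, 1.464, -0.215], TCP at [0.246, 0.492, 0.256] pointing down, gripper open.
Joint ranges: [-3.11, 3.11], [-0.89, 2.33], [0.22, 2.48], [-1.42, 4.56], [0.17, 2.85], [-2.88, 2.88]. Speed limits (rad/s): [2.39, 2.39, 3.14, 3.14, 3.14, 3.14].

## Interface

Orientations are given as [roll, pitch, yaw] about the fixed x, y, z axes, in that order (R = Rz(yaw) Ry(pitch) Rx(roll)).
In Python, from station import manip gives the robot as it stands.
- The arm moves only by the tool arm_command, never from a script. Its argument "moves" is a list of rows, each a list of 2 entries, a list of its own where there are three numbers: the shift along the tool's x, y, z in mm, then the turn about the tool's z in degrees. In form: [[[dx, dy, dz], turn], ...]. A call has 1 to 8 rows; each row shifts and turns the commanded pose from where the row before left it, along the tool's axes as they then stand; what a row does not reach is not made up. A row lasts 1/10 s, in which the tool goes at most 50 mm and 8.59 degrees, less where a joint would pass 70% of its speed; a pose out of reach is approached as far as the arm can. A call is refused whole if a number of a shift passes 50 or a number of a turn 8.59, either way. A call with a gripper value outside its range is refused whole. "grip" is the opening, from 0 (shut) to 1 (fully open), set as the call begins (left out, the last holds). The fingers move at their own pace and stop on an object; "grip_force" is the grip in N (left out, the last holds). Time passes only in rows, so rows that do not move let the fingers close. It gives the time, the measured TCP pose, the force and the opening at its end, in the units of the state.
- manip.observe(): the state, without advancing time (a new reading comes with each control period).
- manip.capture(name): name is "side" or "top" or "wrist"; returns a dict with "img" (480x640x3 uint8, blue, green, red), "fovy" (degrees; the focal length in pixels is half the picture's height over the tangent of half this angle, whatever the lens; pixels are square), "cx", "cy" (the principal point, pixels), "R" (3x3) and "t" (3): a world point X has camera coordinates R X + t; the wrist camera has in their place "tool_from_camera" (4x4, takes a point from camera to tool coordinates, whose origin is the TCP and whose axes are the tool frame's). Camera axes: x right, y down, z forward; pixel columns grow to the right and rows downward; lengths in m; the calibration is good to about 2 mm. A picture is of the moment at which its call begins: read the wrist's pose just before it. There is no depth.
- manip.job_done(): hands the job in, once; it reports no verdict.
The state is a dict: "t": time; "qpos": joint angles; "dq": joint speeds; "joint_torque": joint torques, N m; "eef_pos": TCP position; "tool_rot": TCP orientation; "contact_force": force on the tool from outside, world axes, zero at the start; "torque": the same for the moment, N m; "gripper_width": finger opening in m.
Only numpy, scipy, OpenCV 4.12 (cv2) and the standard library are available. Lean on these libraries where they do the work, as an engineer would, in place of code of your own. Each camera call takes 0.05 s, during which the arm holds its last target. There are 200 camera calls.

## Working session

There is one attempt and no reset: what is moved stays moved. The work goes in short steps, Python scripts to look and compute and a tool call to move; the robot and the scene stay as the last step left them, time stands still between calls to the robot, and variables do not carry over. Pictures are saved under pics/ and viewed, about 8 in all and at most 12, crops included, and the job is handed in when it is done.

Besides the shell and the picture viewer there is one more tool, called after ">>>" as name(argument=value, ...) on one line, values as JSON. arm_command: Moves the arm, as the interface text tells. Its arguments: {"type":"object","properties":{"moves":{"type":"array"},"grip":{"type":"number"},"grip_force":{"type":"number"}},"required":["moves"]}

```bash
mkdir -p pics; ls; python3 - <<'E'
from station import manip
import cv2
print(manip.observe(), manip.finger_overhang)
for n in("top","side"):
    c=manip.capture(n); cv2.imwrite(f"pics/{n}0.png",c["img"]); print(n,c["fovy"],c["cx"],c["cy"],c["R"],c["t"])
E
```

```text
pics
{'t': 0.0, 'qpos': array([ 8.92705698e-01,  3.81216045e-01,  1.29828268e+00,  6.54587096e-06,
        1.46359115e+00, -2.15285204e-01]), 'dq': array([ 7.26901098e-04, -7.28755577e-04, -1.15837733e-04,  1.55203016e-05,
        7.24223249e-04, -3.96434019e-04]), 'joint_torque': array([-1.38727788e-03, -4.48462379e+01, -2.31275815e+01, -2.58928940e-04,
        4.77954978e-03,  2.95718428e-05]), 'eef_pos': array([0.24537895, 0.49193719, 0.25569359]), 'tool_rot': array([-3.14126645e+00,  1.46126283e-03,  1.10799043e+00]), 'contact_force': array([-0.67776509,  0.09523892,  0.08330977]), 'torque': array([ 0.03187492, -0.00125603, -0.0173895 ]), 'gripper_width': 0.08526428883372598} 0.025
top 43.87377470553204 324.32855334092733 243.5775789442402 [[ 0.01746094 -0.99967531  0.01855752]
 [-0.99241808 -0.01958663 -0.12133723]
 [ 0.12166132 -0.01629816 -0.99243785]] [0.03924115 0.56142755 1.47415539]
side 45.385054551718994 314.9067202175736 247.53254014316457 [[ 0.99972974 -0.02061618 -0.01074297]
 [-0.02245895 -0.73718793 -0.67531441]
 [ 0.00600281  0.67537318 -0.73745172]] [-0.54182288  0.1470481   1.41134812]
```

View pics/top0.png

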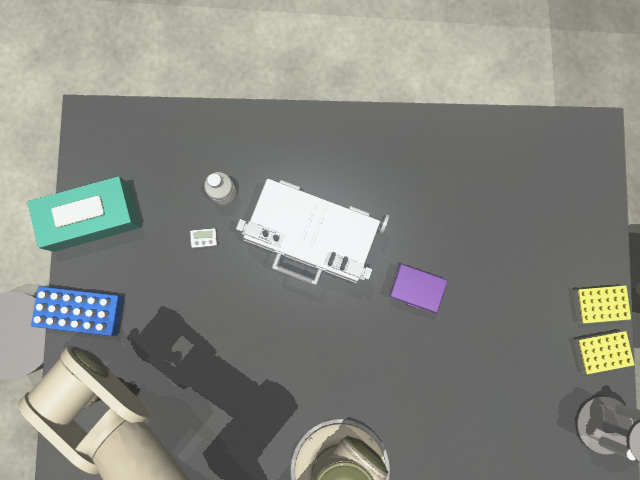

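View pics/side0.png

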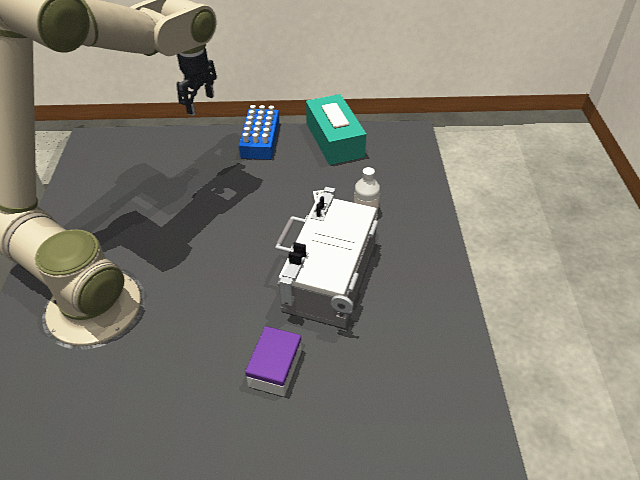

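The top view shows the carrier with its lid corners near (268,180), (383,222), (360,281) and (243,238), and the handle bar near (297,275). The posts are near (270,235) and the blades near (338,262). The bottle is at (218,185), the timer at (203,238) and the tip box at (418,288).

```bash
cat > h.py <<'E'
import numpy as np, cv2
from station import manip
def ray(c,u,v):
    f=240/np.tan(np.radians(c["fovy"]/2)); d=np.array([(u-c["cx"])/f,(v-c["cy"])/f,1])
    if "R" in c:
        R=np.array(c["R"]);return -R.T@np.array(c["t"]),R.T@d
    T=c["W"]@np.array(c["tool_from_camera"]);return T[:3,3],T[:3,:3]@d
def onz(c,u,v,z):
    o,d=ray(c,u,v);return o+d*(z-o[2])/d[2]
def tri(*l):
    A=0;b=0
    for o,d in l:
        d=d/np.linalg.norm(d);P=np.eye(3)-np.outer(d,d);A=A+P;b=b+P@o
    return np.linalg.solve(A,b)
def proj(c,X):
    f=240/np.tan(np.radians(c["fovy"]/2))
    if "R" in c: p=np.array(c["R"])@X+np.array(c["t"])
    else: p=(np.linalg.inv(c["W"]@np.array(c["tool_from_camera"]))@np.r_[X,1])[:3]
    return p[:2]/p[2]*f+[c["cx"],c["cy"]]
def wrist():
    from scipy.spatial.transform import Rotation as Ro
    s=manip.observe();W=np.eye(4);W[:3,3]=s["eef_pos"];W[:3,:3]=Ro.from_euler("xyz",s["tool_rot"]).as_matrix()
    c=manip.capture("wrist");c["W"]=W;return c
E
python3 - <<'E'
from h import *
c=manip.capture("top")
g=c["img"].max(2); 
m=(g>200).astype(np.uint8); m[:,:230]=0;m[:,395:]=0;m[:165]=0;m[300:]=0
m=cv2.morphologyEx(m,cv2.MORPH_CLOSE,np.ones((9,9)));m=cv2.morphologyEx(m,cv2.MORPH_OPEN,np.ones((15,15)))
cn=max(cv2.findContours(m,0,2)[0],key=cv2.contourArea);r=cv2.minAreaRect(cn)
b=cv2.boxPoints(r);print([(p.round(1),onz(c,*p,.134).round(4)) for p in b])
m=(g[215:290,235:375]<60).astype(np.uint8)
n,l,s,ce=cv2.connectedComponentsWithStats(m)
for i in range(1,n):
    if s[i][4]>8: u=ce[i]+[235,215];print(s[i],u.round(1),onz(c,*u,.155).round(4))
cv2.imwrite("pics/crop.png",cv2.resize(c["img"][165:300,220:400],None,fx=4.4,fy=4.4,interpolation=cv2.INTER_CUBIC))
E
```

```text
[(array([236.6, 239.5], dtype=float32), array([0.5538, 0.2581, 0.134 ])), (array([261.7, 173. ], dtype=float32), array([0.7154, 0.204 , 0.134 ])), (array([386.8, 220.1], dtype=float32), array([ 0.6075, -0.0962,  0.134 ])), (array([361.7, 286.7], dtype=float32), array([ 0.4483, -0.0381,  0.134 ]))]
```

View pics/crop.png

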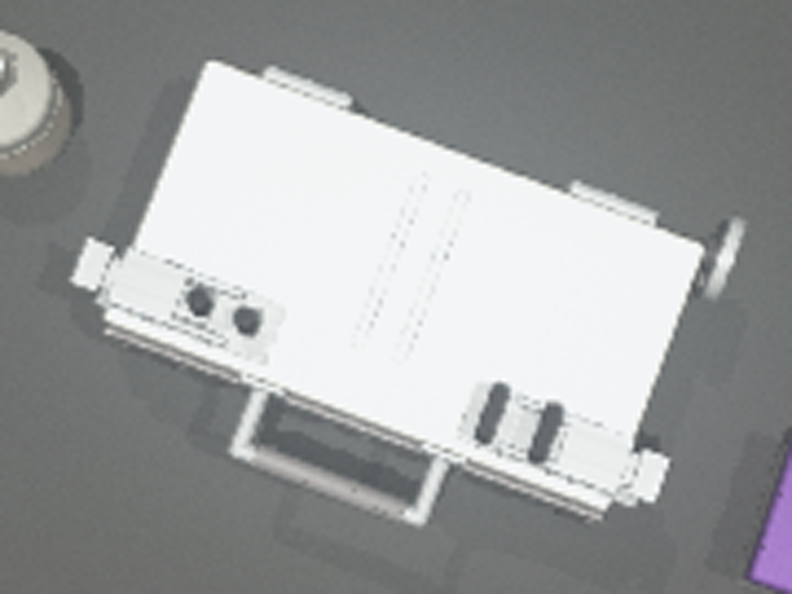

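The crop (4.4x, offset 220,165) shows the lid corners at (208,62), (702,243) and (106,312). The posts are at about (201,298) and (247,318), the blades at about (493,413) and (547,432), and the grip tube at about (330,483).

```bash
cat >> h.py <<'E'
def carrier(o,yaw):
    R=np.array([[np.cos(yaw),-np.sin(yaw),0],[np.sin(yaw),np.cos(yaw),0],[0,0,1]]);return lambda p:R@np.array(p,float)+[o[0],o[1],0]
E
python3 - <<'E'
from h import *
c=manip.capture("top")
g=lambda u,v,z:onz(c,220+u/4.4,165+v/4.4,z)
obs=[((208,62,.134),(75,145)),((702,243,.134),(75,-145)),((106,312,.134),(-80,145)),((608,507,.134),(-80,-145)),
((201,298,.160),(-55,98)),((247,318,.160),(-55,70)),((493,413,.160),(-55,-69)),((547,432,.160),(-55,-99)),((330,483,.125),(-118,0)),((93,264,.147),(-55,158)),((650,476,.147),(-55,-158))]
P=np.array([g(*a)[:2] for a,b in obs]);Q=np.array([b for a,b in obs])/1000
H=(Q-Q.mean(0)).T@(P-P.mean(0));yaw=np.arctan2(H[0,1]-H[1,0],H[0,0]+H[1,1])
R=np.array([[np.cos(yaw),-np.sin(yaw)],[np.sin(yaw),np.cos(yaw)]])
t=P.mean(0)-R@Q.mean(0);print(yaw,np.degrees(yaw),t);print(((P-(Q@R.T+t))@R*1000).round(1))
F=carrier(t,yaw)
for p in [(-.055,.079,.172),(-.055,-.079,.172),(-.118,0,.123),(.075,0,.112)]:print(p,F(p).round(4))
print("cam",(-np.array(c["R"]).T@c["t"]).round(3))
for n,(u,v) in dict(b=(218,185),tim=(203,238),tip=(418,288)).items(): print(n,onz(c,u,v,.05).round(3))
E
```

```text
-0.34479761221936406 -19.75544796635794 [0.58549358 0.07938131]
[[-4.  -1.6]
 [-1.4  3.2]
 [ 4.1 -0.6]
 [ 1.8  1.1]
 [ 1.6 -1.6]
 [ 0.3 -0.1]
 [-0.6  0.1]
 [ 0.2  0. ]
 [-0.4 -0.4]
 [-0.6  0.3]
 [-1.  -0.3]]
(-0.055, 0.079, 0.172) [0.5604 0.1723 0.172 ]
(-0.055, -0.079, 0.172) [0.507  0.0236 0.172 ]
(-0.118, 0, 0.123) [0.4744 0.1193 0.123 ]
(0.075, 0, 0.112) [0.6561 0.054  0.112 ]
cam [0.377 0.074 1.53 ]
b [0.702 0.321 0.05 ]
tim [0.567 0.353 0.05 ]
tip [ 0.452 -0.185  0.05 ]
```

>>> arm_command(moves=[[[0,0,0],-6.8],[[-12,26,0],0],[[-12,26,0],0],[[-12,26,0],0],[[-12,26,0],0],[[-12,26,0],0],[[-12,26,0],0],[[-12,26,0],0]], grip=0.7, grip_force=40)

```text
t: 1.0
eef_pos: [0.3892, 0.3507, 0.2562]
tool_rot: [-3.141, 0.0, 1.227]
contact_force: [0.6, 0.8, 0.2]
gripper_width: 0.0599
```

>>> arm_command(moves=[[[-12,26,0],0],[[-12,26,0],0],[[-12,26,0],0],[[-12,26,0],0],[[-12,26,0],0],[[-12,26,0],0],[[-12,26,0],0],[[0,0,0],0]])

```text
t: 1.8
eef_pos: [0.5334, 0.2089, 0.2556]
tool_rot: [-3.142, 0.001, 1.223]
contact_force: [-1.0, -0.3, 0.2]
gripper_width: 0.0596
```

```bash
cat > where.py <<'E'
from h import *
s=manip.observe();yaw=-.3448;d=s["eef_pos"]-[.5855,.0794,0];k,q=np.cos(yaw),np.sin(yaw)
print("t",round(s["t"],2),"carrier mm",(np.array([k*d[0]+q*d[1],-q*d[0]+k*d[1],d[2]])*1000).round(1),"rot",np.degrees(s["tool_rot"]).round(2),"F",s["contact_force"].round(1),"w",round(s["gripper_width"]*1000,1))
E
python3 where.py; python3 - <<'E'
from h import *
c=wrist();cv2.imwrite("pics/w1.png",c["img"])
F=carrier((.5855,.0794),-.3448)
for p in [(-.055,.070,.172),(-.055,.098,.172)]:print(proj(c,F(p)).round(1))
E
```

```text
t 1.8 carrier mm [-92.8 104.3 255.6] rot [-1.80e+02  4.00e-02  7.01e+01] F [-1.  -0.3  0.2] w 59.6
[271.9 310.2]
[315.1 310.1]
```

View pics/w1.png

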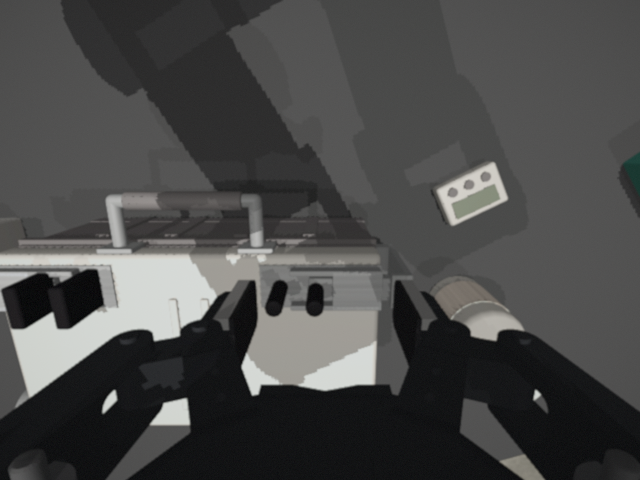

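The wrist view shows the post tops at about (274,307) and (314,307), against predicted (272,310) and (315,310), so the estimate is good. Next I go above the post catch and down.

>>> arm_command(moves=[[[-8,12,0],0],[[-8,13,0],0],[[-9,13,0],0],[[0,0,20],0],[[0,0,20],0],[[0,0,15],0],[[0,0,10],0],[[0,0,0],0]])

```text
t: 2.65
eef_pos: [0.5587, 0.1743, 0.1902]
tool_rot: [-3.14, 0.001, 1.226]
contact_force: [0.5, -0.4, 0.8]
gripper_width: 0.0596
```

```bash
python3 where.py
```

```text
t 2.65 carrier mm [-57.3  80.3 190.2] rot [-1.7988e+02  6.0000e-02  7.0270e+01] F [ 0.5 -0.4  0.8] w 59.6
```

>>> arm_command(moves=[[[-1,1,8],0],[[0,1,7],0],[[0,0,0],0]])

```text
t: 2.95
eef_pos: [0.5603, 0.173, 0.1756]
tool_rot: [-3.14, 0.001, 1.227]
contact_force: [0.3, -1.3, 0.1]
gripper_width: 0.0595
```

>>> arm_command(moves=[[[0,0,0],0],[[0,0,0],0],[[0,0,0],0],[[0,0,0],0],[[0,0,0],0],[[0,0,0],0],[[0,0,0],0],[[0,0,0],0]], grip=0.2)

```text
t: 3.75
eef_pos: [0.5604, 0.1727, 0.1774]
tool_rot: [3.14, 0.001, 1.227]
contact_force: [-2.7, -2.6, 5.6]
gripper_width: 0.028
```

```bash
python3 where.py
```

```text
t 3.75 carrier mm [-55.1  79.3 177.4] rot [1.7992e+02 4.0000e-02 7.0280e+01] F [-2.7 -2.6  5.6] w 28.0
```

>>> arm_command(moves=[[[0,0,-2],0],[[0,0,0],0],[[0,0,0],0]])

```text
t: 4.05
eef_pos: [0.5606, 0.1726, 0.1781]
tool_rot: [3.141, 0.001, 1.226]
contact_force: [1.6, -4.5, -2.4]
gripper_width: 0.0275
```

>>> arm_command(moves=[[[0,0,0],0],[[0,0,0],0],[[0,0,0],0],[[0,0,0],0],[[0,0,-15],0],[[0,0,-20],0],[[0,0,-20],0],[[0,0,0],0]], grip=0.7)

```text
t: 4.85
eef_pos: [0.5612, 0.1734, 0.2359]
tool_rot: [3.137, -0.002, 1.227]
contact_force: [0.3, 0.0, 0.4]
gripper_width: 0.0598
```

```bash
python3 where.py; python3 - <<'E'
from h import *
c=wrist();cv2.imwrite("pics/w2.png",c["img"])
F=carrier((.5855,.0794),-.3448)
for p in [(-.055,.070,.172),(-.055,.088,.172),(-.055,.098,.172)]:print(proj(c,F(p)).round(1))
E
```

```text
t 4.85 carrier mm [-54.7  80.3 235.9] rot [ 1.7974e+02 -1.3000e-01  7.0290e+01] F [0.3 0.  0.4] w 59.8
[306.  264.2]
[338.  264.2]
[355.7 264.1]
```

View pics/w2.png

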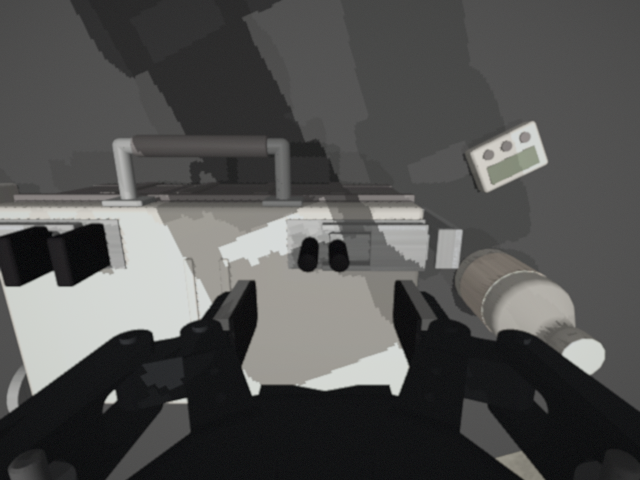

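The post tops are now at (307,263) and (340,263), close together as predicted for fully drawn, and the bolt is out of its keeper. Next is the blade catch.

>>> arm_command(moves=[[[-20,0,0],0],[[-27,0,0],0],[[-27,0,0],0],[[-27,0,0],0],[[-27,0,0],0],[[-20,0,0],0],[[-11,0,0],0],[[0,0,0],0]])

```text
t: 5.7
eef_pos: [0.5064, 0.0228, 0.2327]
tool_rot: [-3.14, 0.0, 1.225]
contact_force: [0.4, 0.3, 0.1]
gripper_width: 0.0601
```

```bash
python3 where.py; python3 - <<'E'
from h import *
c=wrist();cv2.imwrite("pics/w3.png",c["img"])
F=carrier((.5855,.0794),-.3448)
for p in [(-.055,-.069,.172),(-.055,-.099,.172)]:print(proj(c,F(p)).round(1))
E
```

```text
t 5.7 carrier mm [-55.3 -80.  232.7] rot [-1.7993e+02  1.0000e-02  7.0200e+01] F [0.4 0.3 0.1] w 60.1
[344.3 267.9]
[290.2 267.9]
```

View pics/w3.png

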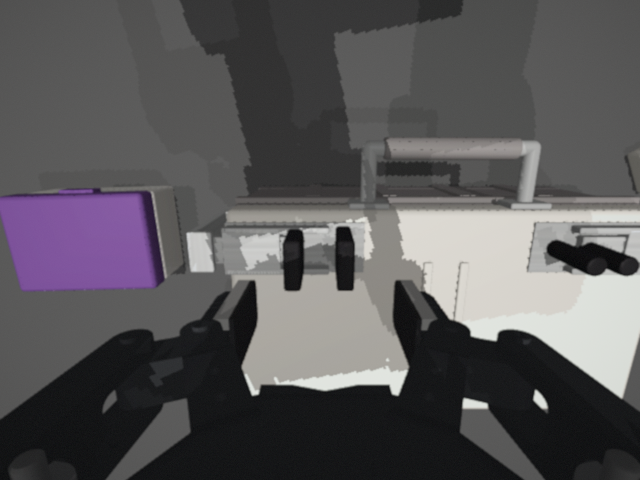

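The blades are at (293,267) and (345,267), matching the prediction within 3 px.

>>> arm_command(moves=[[[1,0,18],0],[[0,0,18],0],[[0,0,12],0],[[0,0,6],0],[[0,0,0],0]])

```text
t: 6.25
eef_pos: [0.5071, 0.0252, 0.1786]
tool_rot: [-3.14, 0.0, 1.228]
contact_force: [0.3, -0.2, 1.1]
gripper_width: 0.0598
```

>>> arm_command(moves=[[[0,0,0],0],[[0,0,0],0],[[0,0,0],0],[[0,0,0],0],[[0,0,0],0],[[0,0,0],0],[[0,0,0],0],[[0,0,0],0]], grip=0.2)

```text
t: 7.05
eef_pos: [0.5076, 0.0243, 0.1804]
tool_rot: [3.139, 0.0, 1.227]
contact_force: [-1.4, -0.6, 5.8]
gripper_width: 0.0283
```

```bash
python3 where.py
```

```text
t 7.05 carrier mm [-54.7 -78.2 180.4] rot [1.7987e+02 1.0000e-02 7.0290e+01] F [-1.4 -0.6  5.8] w 28.3
```

Squeezed. I lift about 20 mm while still pinching.

>>> arm_command(moves=[[[0,0,-3],0],[[0,0,-4],0],[[0,0,-4],0],[[0,0,-4],0],[[0,0,-4],0],[[0,0,-3],0],[[0,0,0],0],[[0,0,0],0]])

```text
t: 7.85
eef_pos: [0.5117, 0.023, 0.2009]
tool_rot: [3.13, -0.002, 1.226]
contact_force: [26.6, -7.4, -22.2]
gripper_width: 0.0286
```

```bash
python3 where.py; python3 - <<'E'
from h import *
c=manip.capture("side");cv2.imwrite("pics/s2.png",cv2.resize(c["img"][150:350,220:420],None,fx=3,fy=3))
E
```

```text
t 7.85 carrier mm [-50.4 -78.  200.9] rot [ 1.7936e+02 -9.0000e-02  7.0230e+01] F [ 26.6  -7.4 -22.2] w 28.6
```

View pics/s2.png

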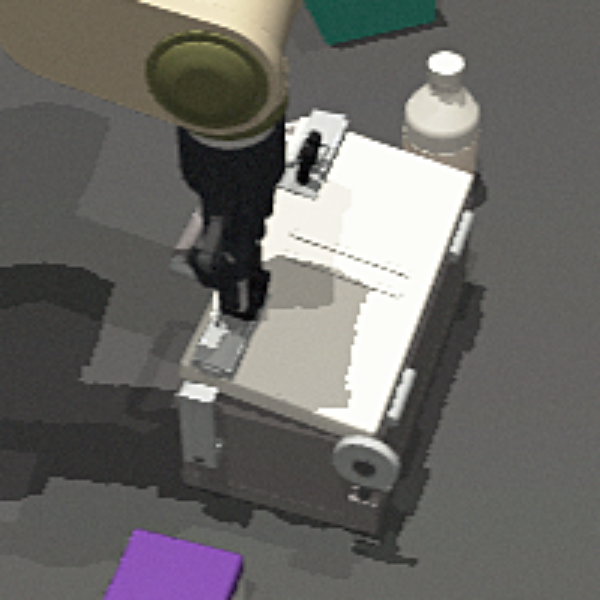

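The lid's right front edge is lifted above the keeper, so the bolt is clear. I ease the tool rearward, release, rise and turn for the handle.

>>> arm_command(moves=[[[0,4,0],0],[[0,0,1],0],[[0,0,0],0]])

```text
t: 8.2
eef_pos: [0.5117, 0.023, 0.2002]
tool_rot: [3.139, -0.0, 1.227]
contact_force: [7.4, -2.5, -8.5]
gripper_width: 0.028
```

>>> arm_command(moves=[[[0,0,0],0],[[0,0,0],0],[[0,0,0],0],[[0,0,-15],0],[[0,0,-20],0],[[0,0,-20],0],[[0,0,-20],0],[[0,0,0],0]], grip=0.65)

```text
t: 9.0
eef_pos: [0.5115, 0.0234, 0.2779]
tool_rot: [3.136, -0.001, 1.227]
contact_force: [0.0, 0.2, -0.0]
gripper_width: 0.0558
```

>>> arm_command(moves=[[[0,-20,0],0],[[5,-25,0],0],[[25,-15,0],0],[[25,0,0],0],[[25,0,0],0],[[0,0,0],8.5],[[0,0,0],8.5],[[0,0,0],8.5]], grip=0.4)

```text
t: 9.8
eef_pos: [0.4809, 0.1191, 0.2743]
tool_rot: [-3.14, 0.001, 0.776]
contact_force: [-1.1, -0.6, 0.6]
gripper_width: 0.0341
```

>>> arm_command(moves=[[[0,0,0],8.5],[[0,0,0],8.5],[[0,0,0],8.5],[[0,0,0],8.5],[[0,0,0],8.5],[[0,0,0],8.5],[[0,0,0],8.5],[[0,0,0],5]])

```text
t: 10.6
eef_pos: [0.4809, 0.1189, 0.2744]
tool_rot: [3.141, 0.001, -0.349]
contact_force: [-0.0, 0.1, -0.4]
gripper_width: 0.0342
```

```bash
python3 where.py; python3 - <<'E'
from h import *
c=wrist();cv2.imwrite("pics/w4.png",c["img"])
F=carrier((.5855,.0794),-.3448)
for y in(-.043,0,.043):print(proj(c,F((-.1146,y,.150))).round(1))
E
```

```text
t 10.6 carrier mm [-111.8    1.8  274.4] rot [ 1.7999e+02  8.0000e-02 -2.0010e+01] F [-0.   0.1 -0.4] w 34.2
[321.5 294. ]
[321.1 240.1]
[320.6 181.2]
```

View pics/w4.png

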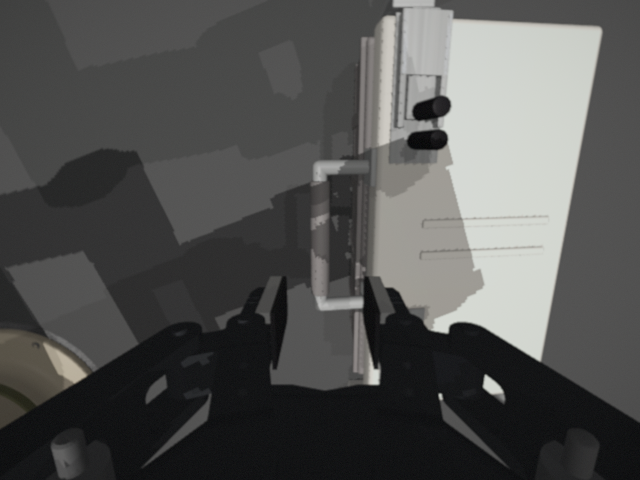

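The handle tube is at column 320, rows 178–295, exactly where a lid ajar at 0.14 rad puts it. I descend and grip.

>>> arm_command(moves=[[[-3,2,20],0],[[0,0,25],0],[[0,0,25],0],[[0,0,20],0],[[0,0,15],0],[[0,0,8],0],[[0,0,4],0],[[0,0,0],0]])

```text
t: 11.45
eef_pos: [0.4778, 0.1179, 0.1582]
tool_rot: [3.142, 0.0, -0.344]
contact_force: [0.0, 0.8, 0.5]
gripper_width: 0.0346
```

>>> arm_command(moves=[[[0,0,0],0],[[0,0,0],0],[[0,0,0],0],[[0,0,0],0],[[0,0,0],0],[[0,0,0],0]], grip=0, grip_force=60)

```text
t: 12.05
eef_pos: [0.4767, 0.1183, 0.1586]
tool_rot: [-3.142, 0.003, -0.344]
contact_force: [-5.6, 2.5, 1.6]
gripper_width: 0.012
```

```bash
python3 where.py; python3 - <<'E'
import numpy as np
th=np.linspace(.14,1.80,33);x=-193*np.cos(th)+11*np.sin(th);z=193*np.sin(th)+11*np.cos(th)
d=np.c_[np.diff(x),0*x[1:],-np.diff(z)].round(1)
for i in range(0,32,8):print([[list(map(float,r)),0] for r in d[i:i+8]])
E
```

```text
t 12.05 carrier mm [-1.156e+02 -1.000e-01  1.586e+02] rot [-1.800e+02  1.500e-01 -1.969e+01] F [-5.6  2.5  1.6] w 12.0
[[[2.2, -0.0, -9.8], 0], [[2.7, -0.0, -9.7], 0], [[3.2, -0.0, -9.5], 0], [[3.7, -0.0, -9.3], 0], [[4.2, -0.0, -9.1], 0], [[4.7, -0.0, -8.9], 0], [[5.1, -0.0, -8.6], 0], [[5.5, -0.0, -8.4], 0]]
[[[6.0, -0.0, -8.1], 0], [[6.4, -0.0, -7.7], 0], [[6.8, -0.0, -7.4], 0], [[7.1, -0.0, -7.0], 0], [[7.5, -0.0, -6.7], 0], [[7.8, -0.0, -6.3], 0], [[8.2, -0.0, -5.8], 0], [[8.4, -0.0, -5.4], 0]]
[[[8.7, -0.0, -5.0], 0], [[9.0, -0.0, -4.5], 0], [[9.2, -0.0, -4.0], 0], [[9.4, -0.0, -3.6], 0], [[9.5, -0.0, -3.1], 0], [[9.7, -0.0, -2.6], 0], [[9.8, -0.0, -2.1], 0], [[9.9, -0.0, -1.5], 0]]
[[[10.0, -0.0, -1.0], 0], [[10.0, -0.0, -0.5], 0], [[10.0, 0.0, 0.0], 0], [[10.0, 0.0, 0.5], 0], [[10.0, 0.0, 1.0], 0], [[9.9, 0.0, 1.6], 0], [[9.8, 0.0, 2.1], 0], [[9.7, 0.0, 2.6], 0]]
```

>>> arm_command(moves=[[[2.2,0,-9.8],0],[[2.7,0,-9.7],0],[[3.2,0,-9.5],0],[[3.7,0,-9.3],0],[[4.2,0,-9.1],0],[[4.7,0,-8.9],0],[[5.1,0,-8.6],0],[[5.5,0,-8.4],0]])

```text
t: 12.85
eef_pos: [0.5067, 0.1075, 0.2327]
tool_rot: [-3.142, 0.002, -0.344]
contact_force: [-3.4, 1.4, -2.1]
gripper_width: 0.0118
```

```bash
python3 where.py
```

```text
t 12.85 carrier mm [-8.370e+01 -2.000e-01  2.327e+02] rot [-1.800e+02  9.000e-02 -1.969e+01] F [-3.4  1.4 -2.1] w 11.8
```

>>> arm_command(moves=[[[6.0,0,-8.1],0],[[6.4,0,-7.7],0],[[6.8,0,-7.4],0],[[7.1,0,-7.0],0],[[7.5,0,-6.7],0],[[7.8,0,-6.3],0],[[8.2,0,-5.8],0],[[8.4,0,-5.4],0]])

```text
t: 13.65
eef_pos: [0.5625, 0.0877, 0.2873]
tool_rot: [-3.141, -0.001, -0.344]
contact_force: [-0.3, 0.7, -1.3]
gripper_width: 0.0119
```

>>> arm_command(moves=[[[8.7,0,-5.0],0],[[9.0,0,-4.5],0],[[9.2,0,-4.0],0],[[9.4,0,-3.6],0],[[9.5,0,-3.1],0],[[9.7,0,-2.6],0],[[9.8,0,-2.1],0],[[9.9,0,-1.5],0]])

```text
t: 14.45
eef_pos: [0.633, 0.0621, 0.3127]
tool_rot: [3.141, 0.001, -0.344]
contact_force: [-2.4, 0.9, -5.1]
gripper_width: 0.012
```

```bash
python3 where.py
```

```text
t 14.45 carrier mm [ 5.060e+01 -2.000e-01  3.127e+02] rot [ 1.7998e+02  4.0000e-02 -1.9710e+01] F [-2.4  0.9 -5.1] w 12.0
```

>>> arm_command(moves=[[[10.0,0,-1.0],0],[[10.0,0,-0.5],0],[[10.0,0,0],0],[[10.0,0,0.5],0],[[10.0,0,1.0],0],[[9.9,0,1.6],0],[[6,0,1.3],0],[[4,0,1],0]])

```text
t: 15.25
eef_pos: [0.6988, 0.0384, 0.3084]
tool_rot: [3.141, 0.001, -0.344]
contact_force: [-2.9, -0.4, -3.8]
gripper_width: 0.0116
```

>>> arm_command(moves=[[[0,0,0],0],[[0,0,0],0],[[0,0,0],0],[[0,0,0],0],[[0,0,0],0]])

```text
t: 15.75
eef_pos: [0.6985, 0.0386, 0.3085]
tool_rot: [3.141, 0.0, -0.344]
contact_force: [-3.4, -1.5, -4.8]
gripper_width: 0.012
```

```bash
python3 where.py; python3 - <<'E'
from h import *
c=manip.capture("side");cv2.imwrite("pics/s3.png",cv2.resize(c["img"][130:400,200:460],None,fx=2.2,fy=2.2))
E
```

```text
t 15.75 carrier mm [ 1.201e+02 -2.000e-01  3.085e+02] rot [ 1.7998e+02  2.0000e-02 -1.9720e+01] F [-3.4 -1.5 -4.8] w 12.0
```

View pics/s3.png

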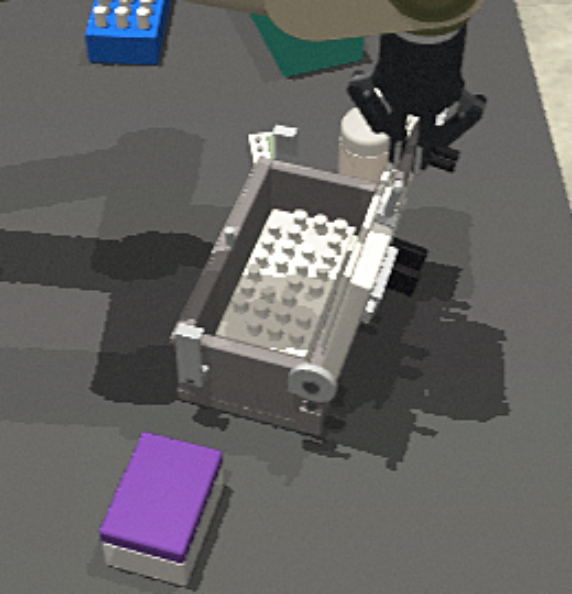

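The lid is open past upright, with the gripper on its bar. The bar is 45 mm behind the hinge line, which gives about 1.75 rad, and the neighbours are standing.

```bash
python3 -c "
from station import manip
print(manip.job_done())"; python3 where.py
```

```text
the job is handed in; nothing more can be done
None
the job is handed in; nothing more can be done
```

The carrier is open: the lid leans back beyond upright and the gripper is still holding its handle, at rest. I handed the job in at about 15.8 s of the 61 s allowed; it reports no verdict.

- **Round-post catch:** I squeezed it with the lid shut. A close look afterwards showed the posts together and the bolt out of its keeper.
- **Flat-blade catch:** I squeezed it to the same finger width and lifted it about 20 mm. A side view showed the lid edge above the keeper. While lifting, the wrist force reached about 35 N, because I pulled straight up and did not follow the lid's arc. I eased the tool rearward before letting go.
- **Lid:** I gripped the front bar, swung it through the stay's click and stopped at about 1.75 rad, worked out from the tool position; 1.65 is needed. The tool was steady to 0.3 mm over the last half second, with about 6 N at the wrist and the fingers closed on the tube.
- **Surroundings:** In the last side picture the bottle, tip box and timer were still standing. I did not measure their positions again.

The gripper read 28 mm on the catches, where fully squeezed should be 30 mm, and 12 mm on the 14 mm tube. I took this as a steady 2 mm offset in the reading.

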